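# Tip two spray-out cards to their set viewing angles

## Task

Compare the two wet colour samples at their set viewing angles, the dark green card first and then the pale green one: with a fingertip press down the black thumb pad on the corner of its spring-backed stand until the red needle stands in the orange band, not past it, hold it there for a count of two, then let go so that the plate springs back level. Pick nothing up, touch neither of the painted cards, and leave the orange bands, the other stand and everything else on the bench as they are.

Things in the scene. Friction and masses are not known exactly. Their poses are not given: they have to be found in the camera images.
- dark_stand: Viewing stand with the dark green card, fixed to the bench: grey base 150 (x) x 210 (y) x 12 mm, origin at the centre of its underside. An aluminium plate, hinged along the stand's x, 85 mm to +y of the origin and 85 mm up, lies level and runs to -y. On the stand's +x side a red needle rises from the hinge before a white arc scale with an orange band (top 220 mm above the bench).
- dark_card (a point): The dark green painted card, wet, 92 x 92 x 3 mm, flat on the plate of its stand; the point is the centre of its painted face. Its edge is 33 mm from the pad's centre.
- dark_pad (a point): Centre of the top of the black thumb pad (32 mm across) on the free corner of the dark green stand's plate: at rest 113 mm above the bench, 28 mm above the hinge line, 145 mm from it to the stand's -y, 45 mm from the middle to -x. Pressed, it goes down on an arc about the hinge; the spring gives about 18 N per rad at the pad and lifts the plate level when let go.
- dark_hinge (a point): Point on the hinge line of that stand's plate, level in x with the pad; the hinge line runs along the stand's x axis.
- dark_tip (a point): Tip of that stand's red needle, 120 mm from the hinge line, straight above it at rest; it swings towards the stand's -y as the pad is pressed, by the same angle as the plate.
- dark_band (a point): Middle of that stand's orange band, at the same 120 mm radius and in the needle's plane: it coincides with the needle's tip when the needle is at the middle of the band. The band is 10 mm wide along the arc; the needle comes from this point's +y. Clamped; must stay where it is set.
- dark_tilt (a joint): Tilt of that stand's plate and needle, rad: 0 level at rest, grows as the pad is pressed (stop at 0.40), negative if the plate is lifted.
- dark_mark (a joint): Where the orange band is set on that scale, as the tilt in rad at which the needle stands at the middle of the band (0.15 to 0.31, set anew each time).
- pale_stand: Viewing stand with the pale green card, fixed to the bench: grey base 150 (x) x 210 (y) x 12 mm, origin at the centre of its underside. An aluminium plate, hinged along the stand's x, 85 mm to +y of the origin and 85 mm up, lies level and runs to -y. On the stand's +x side a red needle rises from the hinge before a white arc scale with an orange band (top 220 mm above the bench).
- pale_card (a point): The pale green painted card, wet, 92 x 92 x 3 mm, flat on the plate of its stand; the point is the centre of its painted face. Its edge is 33 mm from the pad's centre.
- pale_pad (a point): Centre of the top of the black thumb pad (32 mm across) on the free corner of the pale green stand's plate: at rest 113 mm above the bench, 28 mm above the hinge line, 145 mm from it to the stand's -y, 45 mm from the middle to -x. Pressed, it goes down on an arc about the hinge; the spring gives about 18 N per rad at the pad and lifts the plate level when let go.
- pale_hinge (a point): Point on the hinge line of that stand's plate, level in x with the pad; the hinge line runs along the stand's x axis.
- pale_tip (a point): Tip of that stand's red needle, 120 mm from the hinge line, straight above it at rest; it swings towards the stand's -y as the pad is pressed, by the same angle as the plate.
- pale_band (a point): Middle of that stand's orange band, at the same 120 mm radius and in the needle's plane: it coincides with the needle's tip when the needle is at the middle of the band. The band is 10 mm wide along the arc; the needle comes from this point's +y. Clamped; must stay where it is set.
- pale_tilt (a joint): Tilt of that stand's plate and needle, rad: 0 level at rest, grows as the pad is pressed (stop at 0.40), negative if the plate is lifted.
- pale_mark (a joint): Where the orange band is set on that scale, as the tilt in rad at which the needle stands at the middle of the band (0.15 to 0.31, set anew each time).
- tape: Bystander, leave alone: roll of cream masking tape lying flat, 90 mm across, 24 mm high; origin under its centre.
- sander: Bystander, leave alone: blue sanding block, 100 x 60 x 29 mm; origin under its centre.
- driver: Bystander, leave alone: screwdriver lying on the bench.
- cup: Bystander, leave alone: white mixing cup, 76 mm across, 85 mm high; origin under its centre.
- tin: Bystander, leave alone: paint tin, 90 mm across, 110 mm high; origin under its centre.
- jar: Bystander, leave alone: small green jar with black cap, 52 mm across, 80 mm high; origin under its centre.
- spare: Bystander, leave alone: loose teal sample card on a black stick, lying flat, 200 x 75 x 4 mm.

How it is judged:
On the way, in this order (a step that is already met when the one before it is completed fails the run):
1. the dark green stand's needle rests in its orange band for a second, the other stand level (distance between dark_tip and dark_band below 0.005 m and value of joint pale_tilt between -0.03 and 0.03 rad), for 1 s.
2. the dark green stand has sprung back level (value of joint dark_tilt between -0.03 and 0.03 rad), for 0.2 s.
3. the pale green stand's needle rests in its orange band for a second, the other stand level (all of step 2 and distance between pale_tip and pale_band below 0.005 m), for 1 s.
4. the pale green stand has sprung back level (value of joint pale_tilt between -0.03 and 0.03 rad), for 0.2 s.
At the end, for the whole second after the job is handed in: Each needle, dark green first, has rested within 5 mm of the middle of its orange band for a second with the other stand level; now both plates are level within 0.03 rad and at rest, the bands within 4 mm and all bystanders within 15 mm of where they began (all of step 2 and all of step 4 and velocity of joint dark_tilt between -0.05 and 0.05 rad/s and velocity of joint pale_tilt between -0.05 and 0.05 rad/s and distance of each of dark_band, pale_band from where it was at the start of the episode below 0.004 m and distance of each of tape, sander, driver, cup, tin, jar, spare from where it was at the start of the episode below 0.015 m); the robot touches nothing.
It fails at once if a needle goes more than 3 mm out past the far edge of its orange band (y of dark_tip in the frame of dark_band below -0.008 m or y of pale_tip in the frame of pale_band below -0.008 m).
It fails at once if a plate is lifted above level by its pad or edge (value of joint any of dark_tilt, pale_tilt below -0.04 rad).
It fails at once if a wet card is touched (contact force between any of dark_tilt_c0, pale_tilt_c0 and anything else above 0.3 N).
It fails at once if an orange band is shifted by more than 4 mm (distance of any of dark_band, pale_band from where it was at the start of the episode above 0.004 m).
It fails at once if a bystander is moved or lifted by more than 15 mm (distance of any of tape, sander, driver, cup, tin, jar, spare from where it was at the start of the episode above 0.015 m).
It also fails if it takes over 61 s, if anything falls off the work surface, if the arm or the gripper's body presses on something with over 40 N, if the wrist force passes 120 N, or if a joint passes its speed limit or range.

## Robot

A 7-joint arm with a two-finger parallel gripper is mounted at the origin on the work surface. World frame = base frame: x ahead of the robot, y to its left, z up, the work surface at z = 0. Lengths are in m, angles in rad, forces in N, time in s.
With the tool pointing down it reaches from about 0.425 to 0.825 m from the base axis. Payload 3.6 kg.
Tool frame: the origin (TCP) lies where the fingers leave the gripper's body, on its centre line; the fingertips stand 73 mm ahead of it and the grasp point (between the pads) lies 54 mm ahead of it; x points along the fingers, y is the direction in which the jaws open and shut, and the axes are right-handed (so a half turn about x gives the same grasp; the last joint's range is limited). The gripper opens to 85 mm and grips with 20 to 120 N. Pads are 22 mm wide; open, the fingers measure 114 mm over their backs; the gripper's body (76 mm by 85 mm) begins 54 mm behind the grasp point. The pads swing forward as they close: fully open they stand 13 mm farther back than shut.
Start: joints at [-1.361, 0.615, -0.013, 1.423, 0.008, 1.103, -0.04], TCP at [0.152, 0.632, 0.304] pointing down, gripper open.
Joint ranges: [-3.12, 3.12], [-0.3, 2.06], [-1.34, 1.32], [0.26, 2.42], [-1.36, 4.5], [0.01, 1.98], [-2.84, 2.84]. Speed limits (rad/s): [2.79, 2.79, 3.14, 3.14, 3.14, 3.14, 3.14].

## Interface

Orientations are given as a unit quaternion [x, y, z, w].
In Python, from station import arm, snapshot, camera_info, ticket gives the robot as it stands. Calls block until the motion is done:
- arm.movep(position, orientation): joint-space move of the TCP to a pose.
- arm.line_to(position, velocity=0.15, ori=None): straight line of the TCP; ori=None keeps the orientation; velocity is the mean speed in m/s.
- arm.move_j(angles): joint-space move.
- arm.move_gripper(opening, effort=None): opening from 0.0 (shut) to 1.0 (fully open); effort is the grip in N (None keeps the last); returns when the fingers have stopped.
- arm.pause(seconds).
- arm.ik(position, orientation): joint angles nearest the present ones, or None.
- snapshot(name): name is "scene" or "top"; returns the picture (384x512x3 uint8, blue, green, red); there is no depth.
- camera_info(name): a dict with "fx", "fy", "cx", "cy" (pixels), "R" (3x3) and "t" (3): a world point X has camera coordinates R X + t. Camera axes: x right, y down, z forward; pixel columns grow to the right and rows downward; lengths in m; the calibration is good to about 2 mm. A picture is of the moment at which its call begins. camera_info takes no time and is no camera call.
A pose or a line that the arm cannot do raises arm.MotionError and nothing moves.
- ticket.finish_job(): hands the job in, once; it reports no verdict.
Readings, each from a call of its own:
- arm.read_time(): time.
- arm.read_joint_positions(): joint angles.
- arm.read_dq(): joint speeds.
- arm.read_effort(): joint torques, N m.
- arm.read_tool_pos(): TCP position.
- arm.read_eef_rot(): TCP orientation.
- arm.read_ft_force(): force on the tool from outside, world axes, zero at the start.
- arm.read_wrist_torque(): the same for the moment, N m.
- arm.read_opening(): opening from 0.0 (shut) to 1.0 (fully open).
Only numpy, scipy, OpenCV 4.12 (cv2) and the standard library are available. Lean on these libraries where they do the work, as an engineer would, in place of code of your own. Each camera call takes 0.05 s, during which the arm holds its last target. There are 200 camera calls.

## Working session

There is one attempt and no reset: what is moved stays moved. The work goes in short steps, each a Python script; the robot and the scene stay as the last script left them, time stands still between calls to the robot, and variables do not carry over. Pictures are saved under pics/ and viewed, about 8 in all and at most 12, crops included, and the job is handed in when it is done.

```bash
mkdir -p pics; ls
python3 - <<'E'
from station import arm, snapshot, camera_info
import cv2
for n in("scene","top"):
    im=snapshot(n); cv2.imwrite(f"pics/{n}0.png",im)
    c=camera_info(n); print(n,c)
print(arm.read_time(),arm.read_tool_pos(),arm.read_eef_rot())
import numpy as np
a=cv2.imread("pics/scene0.png");b=cv2.imread("pics/top0.png")
E
```

```text
pics
scene {'fx': 456.5841518040366, 'fy': 456.5841518040366, 'cx': 250.99317773142843, 'cy': 186.44155679678838, 'R': array([[ 0.7624601 ,  0.64696469,  0.00955439],
       [ 0.46497508, -0.53759388, -0.70341382],
       [-0.44994752,  0.54076752, -0.71071634]]), 't': array([-0.40027818, -0.18353142,  1.83774772])}
top {'fx': 358.75783859442737, 'fy': 358.75783859442737, 'cx': 256.0671416404724, 'cy': 189.37714714179654, 'R': array([[-0.00328087, -0.99999232, -0.00214543],
       [-0.99126661,  0.00353507, -0.13182567],
       [ 0.13183224,  0.00169419, -0.99127059]]), 't': array([-0.01554637,  0.59189758,  1.4956317 ])}
0.1 [0.15233342 0.63134532 0.30282588] [ 0.08265019  0.70224758 -0.08432533  0.70207302]
```

View pics/scene0.png

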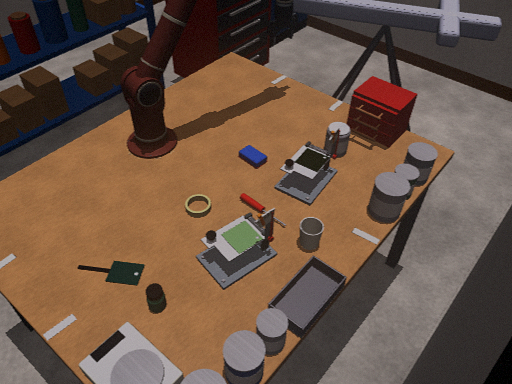

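View pics/top0.png

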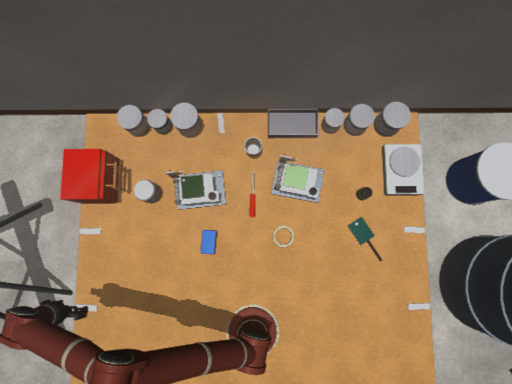

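The scene view shows the dark stand near (305,172) and the pale stand near (238,245). In the top view they are near (200,190) and (298,180), with their pads at about (213,197) and (313,190). Next I'll zoom in on both.

Run:
```python
import cv2, numpy as np
a=cv2.imread("pics/scene0.png");b=cv2.imread("pics/top0.png")
def z(im,x,y,w,h,s): return cv2.resize(im[y:y+h,x:x+w],None,fx=s,fy=s,interpolation=cv2.INTER_CUBIC)
g=lambda i:np.clip(i.astype(float)*1.5,0,255).astype(np.uint8)
r1=np.hstack([z(a,270,115,90,90,4),z(a,193,200,90,90,4)])
r2=np.hstack([z(b,160,150,80,55,4.5),z(b,260,150,80,55,4.5)])
cv2.imwrite("pics/z0.png",g(np.vstack([r1,r2])))
```

```text
(no output)
```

View pics/z0.png

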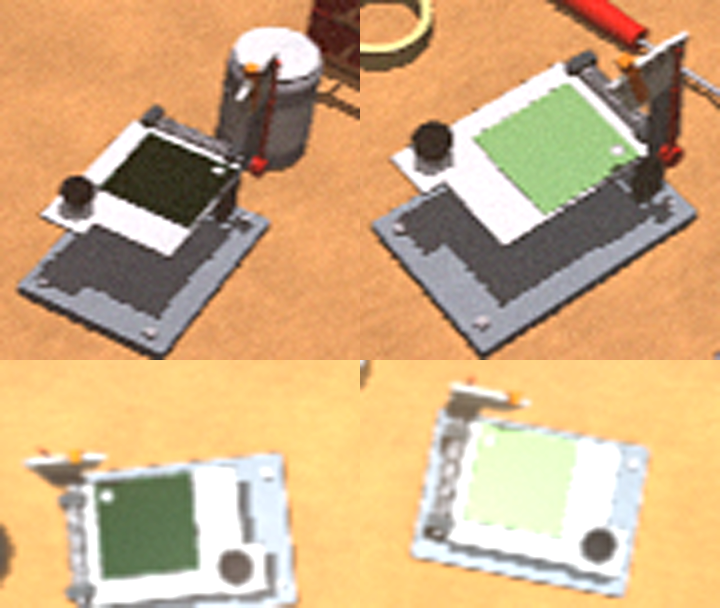

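The crops show black pads, red needle tips and orange bands clearly in both views. I'll measure them with colour masks and two-view rays.

```bash
cat > vis.py <<'E'
import cv2, numpy as np
from station import camera_info
C={n:camera_info(n) for n in("scene","top")}
K=lambda c:np.array([[c['fx'],0,c['cx']],[0,c['fy'],c['cy']],[0,0,1]])
P={n:K(c)@np.c_[c['R'],c['t']] for n,c in C.items()}
def ray(n,uv):
    c=C[n]; d=c['R'].T@np.array([(uv[0]-c['cx'])/c['fx'],(uv[1]-c['cy'])/c['fy'],1]); return -c['R'].T@c['t'],d
def onplane(n,uv,nrm,off):
    o,d=ray(n,uv); return o+d*(off-nrm@o)/(nrm@d)
def tri(us,ut):
    X=cv2.triangulatePoints(P['scene'],P['top'],np.array(us,float).reshape(2,1),np.array(ut,float).reshape(2,1))[:,0];X=X[:3]/X[3]
    return X,[proj(n,X)-u for n,u in(('scene',us),('top',ut))]
def proj(n,X): p=P[n]@np.r_[X,1]; return p[:2]/p[2]
def hsv(im): return cv2.cvtColor(im,cv2.COLOR_BGR2HSV)
def masks(im):
    h=hsv(im);R=cv2.inRange
    return dict(orange=R(h,(9,190,120),(22,255,255)),red=R(h,(0,150,60),(6,255,255))|R(h,(174,150,60),(180,255,255)),
      green=R(h,(40,60,20),(75,255,255)),black=R(h,(0,0,0),(180,255,60)))
BOX={('scene','dark'):(270,115,90,90),('scene','pale'):(193,200,90,90),('top','dark'):(160,150,80,62),('top','pale'):(260,150,80,55)}
E
python3 - <<'E'
import cv2
from vis import *
for n in("scene","top"):
    im=cv2.imread(f"pics/{n}0.png");M=masks(im)
    for s in("dark","pale"):
        x,y,w,h=BOX[n,s]
        for k,m in M.items():
            nn,l,st,ce=cv2.connectedComponentsWithStats(m[y:y+h,x:x+w])
            print(n,s,k,[(st[i,4],tuple((st[i,:4]+[x,y,0,0]).tolist()),(ce[i]+[x,y]).round(1).tolist()) for i in range(1,nn) if st[i,4]>1])
def nb(im,c,r): 
    x,y=c; print(hsv(im)[y-r:y+r+1,x-r-3:x+r+4].tolist().__repr__().replace('], [[','],\n[['))
a=cv2.imread("pics/top0.png")
nb(a,(174,172),2)
E
```

```text
scene dark orange [(np.int32(4), (332, 131, 2, 2), [332.5, 131.5])]
scene dark red [(np.int32(6), (348, 117, 5, 3), [350.0, 117.7]), (np.int32(2), (358, 131, 2, 1), [358.5, 131.0]), (np.int32(2), (337, 140, 2, 1), [337.5, 140.0]), (np.int32(14), (333, 154, 4, 5), [334.1, 155.6])]
scene dark green []
scene dark black [(np.int32(128), (347, 115, 13, 16), [353.4, 121.9]), (np.int32(2), (359, 118, 1, 2), [359.0, 118.5]), (np.int32(1177), (280, 130, 69, 65), [313.4, 165.1]), (np.int32(13), (351, 130, 9, 5), [355.0, 132.0]), (np.int32(11), (306, 142, 4, 5), [307.7, 144.4]), (np.int32(4), (346, 145, 1, 4), [346.0, 146.5]), (np.int32(34), (336, 150, 10, 8), [341.0, 153.9]), (np.int32(53), (285, 159, 8, 9), [288.7, 162.9]), (np.int32(2), (334, 173, 2, 2), [334.5, 173.5]), (np.int32(4), (329, 178, 3, 4), [329.8, 179.5]), (np.int32(2), (325, 184, 2, 2), [325.5, 184.5]), (np.int32(69), (275, 187, 38, 18), [293.2, 196.1]), (np.int32(4), (321, 187, 4, 4), [322.5, 188.5]), (np.int32(3), (317, 193, 3, 3), [318.0, 194.0]), (np.int32(2), (313, 199, 2, 2), [313.5, 199.5])]
scene pale orange [(np.int32(
[... 1559 characters left out ...]
, [17, 174, 174], [15, 116, 162], [15, 100, 189]],
[[13, 73, 172], [9, 53, 150], [11, 52, 171], [15, 63, 190], [15, 63, 191], [14, 77, 178], [15, 138, 178], [18, 203, 193], [17, 168, 175], [13, 44, 163], [170, 4, 184]],
[[10, 4, 184], [165, 3, 180], [0, 4, 172], [9, 11, 160], [13, 15, 149], [14, 29, 132], [16, 101, 142], [18, 185, 160], [17, 169, 146], [16, 78, 117], [16, 25, 113]],
[[14, 39, 99], [18, 44, 98], [15, 47, 97], [17, 49, 94], [18, 48, 90], [15, 46, 89], [15, 85, 90], [15, 118, 91], [15, 96, 88], [17, 74, 86], [16, 79, 94]],
[[17, 72, 81], [15, 70, 80], [17, 72, 82], [16, 68, 82], [16, 66, 81], [16, 68, 79], [17, 66, 81], [15, 64, 80], [14, 72, 82], [15, 86, 115], [16, 82, 137]]]
```

Run:
```python
import cv2, numpy as np
a=cv2.imread("pics/scene0.png");b=cv2.imread("pics/top0.png")
def z(im,x,y):
    w,h,s=25,20,14
    o=cv2.resize(im[y:y+h,x:x+w],None,fx=s,fy=s,interpolation=cv2.INTER_NEAREST)
    o=np.clip(o*1.6,0,255).astype(np.uint8)
    for i in range(0,w,5): cv2.putText(o,str(x+i),(i*s,10),0,.35,(255,0,255),1); 
    for j in range(0,h,5): cv2.putText(o,str(y+j),(0,j*s+10),0,.35,(255,0,255),1)
    return o
cv2.imwrite("pics/z1.png",np.vstack([np.hstack([z(a,322,122),z(a,253,205)]),np.hstack([z(b,162,163),z(b,275,148)])]))
```

```text
(no output)
```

View pics/z1.png

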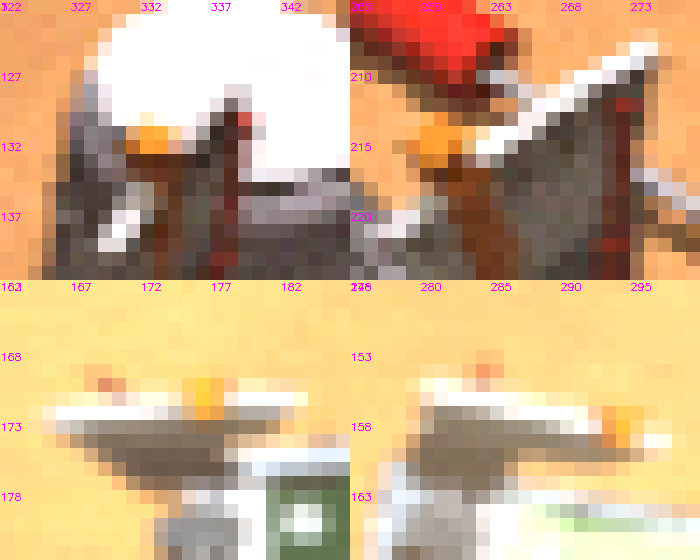

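The scale close-ups give these pixel positions:

| View | Dark needle tip | Dark band | Pale needle tip | Pale band |
|---|---|---|---|---|
| Top | (169.4,170) | (176.2,171) | (284.3,154) | (293.6,157.6) |
| Scene | (339,130) | (332.3,131.3) | (272.7,212) | (258.7,215) |

Next I'll triangulate these along with the pads and cards.

```bash
cat > meas.py <<'E'
from vis import *
from scipy.spatial.transform import Rotation as Ro
ims={n:cv2.imread(f"pics/{n}0.png") for n in("scene","top")}
PT={'dark':dict(tip=((339,130),(169.4,170)),band=((332.3,131.3),(176.2,171))),
    'pale':dict(tip=((272.7,212),(284.3,154)),band=((258.7,215),(293.6,157.6)))}
PADBOX={('scene','dark'):(282,156,14,10),('scene','pale'):(203,228,16,11),('top','dark'):(205,189,15,14),('top','pale'):(305,184,15,14)}
def blob(n,s,thr):
    x,y,w,h=PADBOX[n,s]; v=hsv(ims[n])[y:y+h,x:x+w,2]
    m=(v<thr).astype(np.uint8); nn,l,st,ce=cv2.connectedComponentsWithStats(m); i=1+st[1:,4].argmax()
    return ce[i]+[x,y],st[i].tolist()
S={}
for s in PT:
    ps,a=blob('scene',s,48); pt,b=blob('top',s,110)
    pad,e=tri(ps,pt); print(s,'pad',ps.round(1),a,pt.round(1),b,pad.round(4),np.round(e,1).tolist())
    x,y,w,h=BOX['top',s]; g=masks(ims['top'])['green'][y:y+h,x:x+w]
    c=max(cv2.findContours(g,0,2)[0],key=cv2.contourArea); r=cv2.boxPoints(cv2.minAreaRect(c))+[x,y]
    q=np.array([onplane('top',p,np.array([0,0,1.]),0.092) for p in r])
    ed=np.diff(np.r_[q,q[:1]],axis=0)[:,:2]
    ang=np.degrees(np.arctan2(ed[:,1],ed[:,0])); yaw=np.radians(np.mean((ang+45)%90-45))
    print(' card',q.mean(0).round(4),'sides',np.linalg.norm(ed,axis=1).round(3),'yaw',np.degrees(yaw).round(1))
    T={k:tri(*v) for k,v in PT[s].items()}
    Rz=Ro.from_euler('z',yaw).as_matrix()
    for k,(X,e) in T.items(): print(' ',k,X.round(4),np.round(e,1).tolist(),'rel pad in stand',(Rz.T@(X-pad)).round(4))
    d=Rz.T@(T['band'][0]-T['tip'][0]); print('  band-tip',d.round(4),'mark(r=.12) from y',np.arcsin(-d[1]/.12).round(3))
    print('  card rel pad', (Rz.T@(q.mean(0)-pad)).round(4))
E
python3 meas.py
```

```text
dark pad [288.9 162.2] [4, 3, 7, 7, 42] [211.9 195.6] [4, 3, 7, 8, 42] [0.5586 0.1636 0.1041] [[-0.1, 0.0], [-0.1, -0.1]]
 card [0.5987 0.2466 0.092 ] sides [0.084 0.085 0.083 0.085] yaw 5.7
  tip [0.6489 0.3174 0.2016] [[-0.5, 0.1], [-0.4, -0.6]] rel pad in stand [0.105  0.1441 0.0975]
  band [0.6413 0.2876 0.2102] [[-0.1, 0.0], [-0.0, -0.1]] rel pad in stand [0.0945 0.1152 0.1061]
  band-tip [-0.0105 -0.0289  0.0086] mark(r=.12) from y 0.244
  card rel pad [ 0.0481  0.0786 -0.0121]
pale pad [210.8 234.7] [3, 3, 10, 8, 64] [312.6 190.9] [4, 4, 8, 7, 43] [ 0.5762 -0.2487  0.1043] [[-0.0, 0.0], [-0.0, -0.0]]
 card [ 0.64   -0.1806  0.092 ] sides [0.087 0.087 0.087 0.087] yaw -10.9
  tip [ 0.7097 -0.1264  0.2006] [[-0.4, 0.0], [-0.3, -0.4]] rel pad in stand [0.1079 0.1453 0.0963]
  band [ 0.6913 -0.1639  0.2067] [[0.3, -0.0], [0.3, 0.3]] rel pad in stand [0.097  0.105  0.1024]
  band-tip [-0.0109 -0.0403  0.0061] mark(r=.12) from y 0.343
  card rel pad [ 0.0497  0.0789 -0.0123]
```

Both stands measure consistently. The band patch sits at a radius of about 0.13 m and behind the needle, so the marks come out near 0.22 (dark) and 0.31 (pale). I'll press the dark pad part way and look.

```bash
cat > act.py <<'E'
from vis import *
from station import arm, snapshot
from scipy.spatial.transform import Rotation as Ro
from scipy.optimize import brentq
PAD={'dark':((211.9,195.6),np.radians(5.7)),'pale':((312.6,190.9),np.radians(-10.9))}
def padxy(s): return onplane('top',PAD[s][0],np.array([0,0,1.]),.113)
def ori(s):
    best=None
    for sg in(1,-1):
        yw=PAD[s][1]; x=np.array([0,0,-1.]); y=sg*np.array([np.cos(yw),np.sin(yw),0]); q=Ro.from_matrix(np.c_[x,y,np.cross(x,y)]).as_quat()
        p=padxy(s); j=arm.ik([p[0],p[1],.30],q)
        if j is not None:
            d=np.abs(np.array(j)-arm.read_joint_positions()).max()
            if best is None or d<best[0]: best=(d,q)
    return best[1]
def dz(t,r=.134):  # drop of the pad surface under the finger edge for tilt t
    L=(r-.028*np.sin(t))/np.cos(t); return .028+L*np.sin(t)-.028*np.cos(t)
def tilt(d): return brentq(lambda t:dz(t)-d,-.1,.5)
def stat(z0=None):
    p=arm.read_tool_pos(); f=arm.read_ft_force()
    print('t %.2f'%arm.read_time(),'tcp',np.round(p,4),'F',np.round(f,2), '' if z0 is None else 'tilt est %.3f'%tilt(max(z0-p[2],0)))
def shoot(tag):
    for n in("scene","top"): cv2.imwrite(f"pics/{n}_{tag}.png",snapshot(n))
def contact(s):
    arm.move_gripper(0.0)
    q=ori(s); p=padxy(s); arm.movep([p[0],p[1],.32],q); stat()
    arm.line_to([p[0],p[1],.113+.073+.012],velocity=.12); arm.pause(.3); stat(); f0=arm.read_ft_force()[2]
    z=.113+.073+.012
    while z>.17 and arm.read_ft_force()[2]-f0<.25:
        z-=.001; arm.line_to([p[0],p[1],z],velocity=.02); 
    stat(); zc=arm.read_tool_pos()[2]; print('contact z',zc,'f0',f0); return p,zc,f0
E
python3 - <<'E'
from act import *
p,zc,f0=contact('dark')
arm.line_to([p[0],p[1],zc-dz(.17)],velocity=.04); arm.pause(.4); stat(zc); shoot('d1')
E
```

```text
t 3.08 tcp [0.5568 0.1636 0.3198] F [ 0.64  0.49 -0.47] 
t 4.55 tcp [0.5573 0.1619 0.1984] F [ 0.98 -0.25  0.4 ] 
t 8.55 tcp [0.5572 0.1617 0.182 ] F [-0.04  0.37  0.88] 
contact z 0.18198876134287845 f0 0.39916875758772696
t 9.67 tcp [0.5574 0.1617 0.1596] F [ 0.95 -4.48  3.39] tilt est 0.169
```

```bash
cat > z.py <<'E'
import cv2, numpy as np, sys
def z(im,x,y,w=25,h=20,s=14):
    o=cv2.resize(im[y:y+h,x:x+w],None,fx=s,fy=s,interpolation=cv2.INTER_NEAREST); o=np.clip(o*1.6,0,255).astype(np.uint8)
    for i in range(0,w,5): cv2.putText(o,str(x+i),(i*s,10),0,.35,(255,0,255),1); 
    for j in range(0,h,5): cv2.putText(o,str(y+j),(0,j*s+10),0,.35,(255,0,255),1)
    return o
tag,s=sys.argv[1:3]
a=cv2.imread(f"pics/scene_{tag}.png");b=cv2.imread(f"pics/top_{tag}.png")
A,B,W,Wt=((322,122),(162,163),(270,110),(155,150)) if s=='dark' else ((253,205),(275,148),(193,190),(255,145))
r1=np.hstack([z(a,*A),z(b,*B)]); r2=np.hstack([z(a,*W,100,80,3.5),z(b,*Wt,100,80,3.5)])
cv2.imwrite(f"pics/z_{tag}.png",np.vstack([r1,r2]))
E
sed -i 's/s=14)/s=14)/' z.py; python3 z.py d1 dark
```

```text
Traceback (most recent call last):
  File "z.py", line 10, in <module>
    r1=np.hstack([z(a,*A),z(b,*B)]); r2=np.hstack([z(a,*W,100,80,3.5),z(b,*Wt,100,80,3.5)])
                                                   ~^^^^^^^^^^^^^^^^^
  File "z.py", line 4, in z
    for i in range(0,w,5): cv2.putText(o,str(x+i),(i*s,10),0,.35,(255,0,255),1);
                           ~~~~~~~~~~~^^^^^^^^^^^^^^^^^^^^^^^^^^^^^^^^^^^^^^^^^
cv2.error: OpenCV(4.12.0) :-1: error: (-5:Bad argument) in function 'putText'
> Overload resolution failed:
>  - Can't parse 'org'. Sequence item with index 0 has a wrong type
>  - Can't parse 'org'. Sequence item with index 0 has a wrong type
```

```bash
sed -i 's/(i\*s,10)/(int(i*s),10)/;s/(0,j\*s+10)/(0,int(j*s)+10)/;s/range(0,w,5)/range(0,w,max(5,w\/\/5))/;s/range(0,h,5)/range(0,h,max(5,h\/\/5))/' z.py; python3 z.py d1 dark
```

```text
(no output)
```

View pics/z_d1.png

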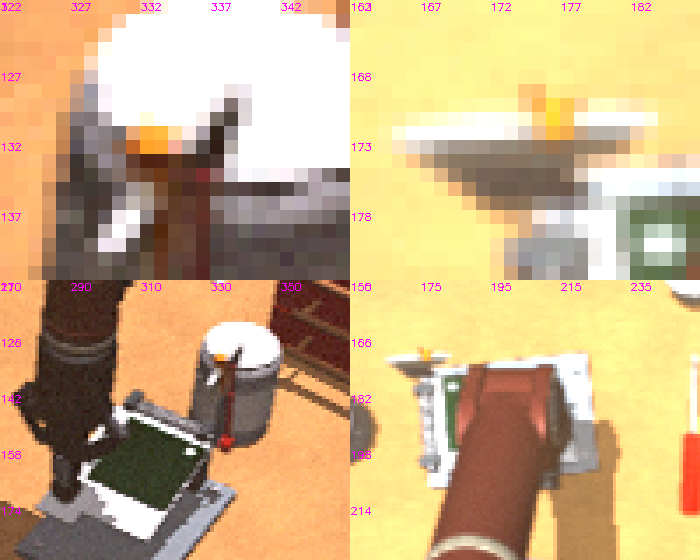

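Run:
```python
from act import *
for i in range(4): stat(); arm.pause(.05)
for s,tip in(('dark',[.6489,.3174,.2016]),('pale',[.7097,-.1264,.2006])):
    y=PAD[s][1]; R=Ro.from_euler('z',y).as_matrix(); tip=np.array(tip)
    for t in(.12,.15,.17,.2,.22,.25,.28,.31):
        X=tip+R@np.array([0,-.12*np.sin(t),.12*np.cos(t)-.12]); print(s,t,(proj('scene',X)).round(1),(proj('top',X)).round(1))
h0=cv2.imread('pics/scene_d1.png');print(h0[128:140,331:340,2]-0);print(h0[128:140,331:340,1])
b=cv2.imread('pics/top_d1.png'); print(b[167:173,172:180].tolist())
```

```text
t 9.77 tcp [0.5574 0.1617 0.1595] F [ 0.72 -4.68  3.63] 
t 9.82 tcp [0.5573 0.1618 0.1595] F [ 0.85 -3.37  3.84] 
t 9.87 tcp [0.5573 0.1619 0.1595] F [ 0.29 -3.99  3.32] 
t 9.92 tcp [0.5573 0.1619 0.1595] F [ 1.38 -4.62  3.85] 
dark 0.12 [336.6 132.4] [172.7 169.1]
dark 0.15 [336.1 133.1] [173.7 169. ]
dark 0.17 [335.7 133.5] [174.3 169. ]
dark 0.2 [335.2 134.2] [175.3 168.9]
dark 0.22 [334.9 134.7] [175.9 168.9]
dark 0.25 [334.4 135.4] [176.9 168.8]
dark 0.28 [333.9 136.1] [177.8 168.8]
dark 0.31 [333.4 136.9] [178.8 168.8]
pale 0.12 [268.5 214.6] [287.6 154.4]
pale 0.15 [267.5 215.3] [288.5 154.6]
pale 0.17 [266.9 215.8] [289.1 154.7]
pale 0.2 [265.9 216.5] [290.  154.9]
pale 0.22 [265.3 217. ] [290.6 155. ]
pale 0.25 [264.3 217.8] [291.4 155.2]
pale 0.28 [263.4 218.6] [292.3 155.5]
pale 0.31 [262.4 219.4] [293.1 155.7]
[[185 181 185 181 182 185 191 150 152]
 [187 181 183 183 183 182 153  82 138]
 [184 185 185 186 186 156  78  48 140]
 [148 186 182 173 160 109  31  91 167]
 [121 166 172 154 116  53  30 113 175]
 [ 64  50  52  59  45  37  47 143 191]
 [ 75  67  68  61  58  76  89 13
[... 764 characters left out ...]
204], [95, 152, 207], [91, 151, 204]], [[92, 151, 204], [94, 153, 205], [92, 150, 205], [92, 149, 204], [95, 155, 205], [95, 154, 205], [92, 150, 202], [90, 149, 200]], [[92, 152, 203], [92, 150, 203], [78, 127, 189], [73, 123, 188], [88, 150, 206], [88, 147, 200], [89, 145, 195], [92, 147, 198]], [[106, 158, 206], [106, 156, 206], [90, 132, 180], [53, 116, 174], [48, 143, 206], [54, 128, 183], [96, 133, 173], [122, 158, 200]], [[156, 179, 204], [150, 177, 201], [133, 158, 188], [84, 136, 186], [36, 139, 205], [63, 131, 185], [145, 158, 174], [192, 192, 194]], [[163, 166, 171], [149, 154, 158], [126, 133, 141], [89, 120, 151], [45, 120, 171], [50, 110, 154], [87, 106, 125], [106, 112, 118]]]
```

The needle is at about 0.17 (top column 174.6, model 174.7), which agrees with the tool-drop estimate. I'll go on to 0.228, hold, and look.

```bash
python3 - <<'E'
from act import *
zc=.18199; p=padxy('dark')
arm.line_to([p[0],p[1],zc-dz(.228)],velocity=.03); arm.pause(.5); stat(zc); shoot('d2'); arm.pause(1.6); stat(zc)
b=cv2.imread('pics/top_d2.png'); print(b[167:173,172:180].tolist())
E
python3 z.py d2 dark
```

```text
t 10.88 tcp [0.5573 0.1619 0.1517] F [ 1.77 -3.43  5.05] tilt est 0.227
t 12.57 tcp [0.5572 0.1619 0.1517] F [ 1.89 -2.63  4.66] tilt est 0.228
[[[93, 154, 207], [92, 152, 205], [94, 152, 206], [95, 154, 207], [94, 154, 205], [94, 152, 206], [92, 151, 205], [92, 150, 204]], [[94, 154, 205], [93, 153, 205], [95, 154, 206], [94, 151, 206], [89, 146, 201], [92, 148, 201], [93, 151, 202], [91, 148, 200]], [[93, 152, 204], [94, 153, 204], [91, 150, 204], [79, 131, 195], [61, 110, 185], [73, 124, 186], [88, 144, 194], [90, 148, 198]], [[107, 157, 204], [109, 160, 209], [96, 151, 204], [64, 130, 197], [40, 128, 198], [53, 125, 183], [94, 133, 172], [123, 161, 201]], [[155, 179, 205], [151, 177, 202], [131, 157, 187], [86, 136, 188], [39, 140, 206], [64, 131, 185], [144, 156, 173], [191, 192, 193]], [[162, 165, 169], [148, 152, 157], [124, 130, 138], [93, 123, 153], [40, 119, 169], [51, 110, 154], [86, 105, 124], [107, 114, 119]]]
```

View pics/z_d2.png

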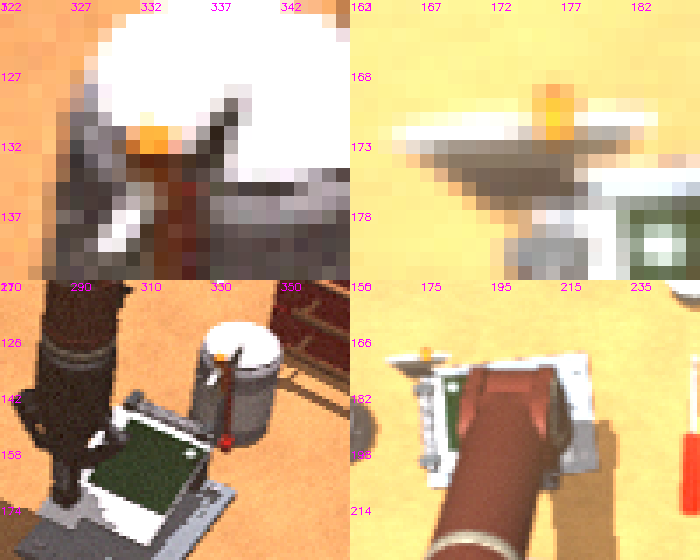

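The tip (top column about 176.0) is over the orange band (176.2) and the needle covers the strip in the scene view. Correcting for the band's larger radius puts the mark at 0.21–0.22, so I'll also hold at 0.212. Then I'll release, check that the plate is level, and part-press the pale pad.

```bash
python3 - <<'E'
from act import *
zc=.18199; p=padxy('dark')
arm.line_to([p[0],p[1],zc-dz(.212)],velocity=.02); arm.pause(1.6); stat(zc); shoot('d3')
arm.line_to([p[0],p[1],.22],velocity=.06); arm.pause(.3)
arm.line_to([p[0],p[1],.33],velocity=.15); arm.pause(.5); shoot('d4'); stat()
p,zc,f0=contact('pale')
open('zc.txt','w').write(str(zc))
arm.line_to([p[0],p[1],zc-dz(.25)],velocity=.04); arm.pause(.4); stat(zc); shoot('p1')
# needle traces: difference against rest
for s,tag,sl,tl in(('dark','d2',(130,142,328,345),(166,173,165,182)),('pale','p1',(208,226,256,278),(150,160,280,300))):
    for n,l in(('scene',sl),('top',tl)):
        a=cv2.imread(f'pics/{n}0.png').astype(int); b=cv2.imread(f'pics/{n}_{tag}.png').astype(int)
        d=(b-a)[l[0]:l[1],l[2]:l[3]]; m=np.abs(d).sum(2); 
        new=m*((d[...,1]<0)); old=m*((d[...,1]>0)); 
        print(n,tag); print(np.c_[np.arange(l[0],l[1]),np.sign(d.sum(2))*m])
E
python3 z.py p1 pale
```

```text
t 14.43 tcp [0.5572 0.1618 0.1538] F [ 2.36 -3.04  3.95] tilt est 0.212
t 17.57 tcp [0.5572 0.1618 0.33  ] F [-0.83 -1.07 -0.39] 
t 19.30 tcp [ 0.576  -0.2453  0.3198] F [ 1.04  1.04 -0.4 ] 
t 20.77 tcp [ 0.5751 -0.2476  0.1985] F [-0.3   0.37 -0.71] 
t 21.02 tcp [ 0.5749 -0.2476  0.1969] F [-0.28 -0.85 -0.29] 
contact z 0.19693032868271984 f0 -0.7087915732203005
t 22.40 tcp [ 0.5751 -0.2476  0.1637] F [-1.03 -3.04  4.41] tilt est 0.249
scene d2
[[130  -3   5  10  33  18  33  24  16  28  10  36 171  76  16  29  25  35]
 [131  38   4   8  32  18   8  24   9   1 -13 171 342 166  26  25  22   8]
 [132   1  22   7  12  23   7  28  27  -6 -13 245 222  88   6  22  18  24]
 [133   6  16   4  10 -11   0  13   6  14  -9 308 277  61  26  19  38  26]
 [134   3  10  15   0  11 -11  21  -7   5  51 293 142   4  15  22  20  24]
 [135  -4  -4  -5 -15  -5  -5  17 -46  15  21  60  22  11   7   0   5  27]
 [136   3  -9  11  20  13  21 -10 -55 -24  79 165  38  14  -3  11  23   4]
 [137   8   5  29  19  -4  10 -32 -45 -36  77 135  55   8  20  14  -5  25]
 [138   2  21   9  12   2  15  14 -36 -28  34  30 
[... 2947 characters left out ...]
6
    13   11   16   12    8    9    7]
 [ 154   16    8   17   53   98   61   18   11    2  -18  -22    9    7
    16    9   11   16   16   12   11]
 [ 155   23   24   20   61   95   44   24  -24  -97  -82  -15   12   11
    16   10   14   11   12   11   16]
 [ 156   12   15   20   21   23   23   15  -36 -102  -37    7   13   16
    10   13   15    8   15   10   11]
 [ 157    3   12    3   10    6    9   11   13   16   18   21   19    7
     7    9   13   12    8    8   12]
 [ 158   10    3    7    1   11    8    7    6   14    7   15   17   11
     6   11   13   12   14   11   14]
 [ 159    8    5    1    8    3   -6   -8    1    2    5    0   -1    7
    -6   13   10   19   21    8   12]]
```

View pics/z_p1.png

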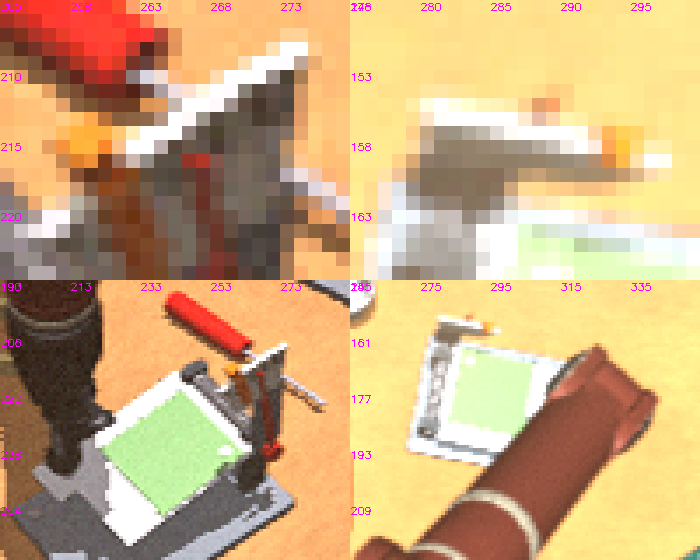

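The pale contact reading (z 0.197) was a false trigger from force noise. The real tilt is about 0.14, from top-view tip (288.3,155.3) and the dark stand's contact height. Before going further I'll cross-check both marks from the brown strip face in the scene view, and check that the dark stand is level.

Run:
```python
from act import *
print('tilt pale by height',tilt(.18199-arm.read_tool_pos()[2]))
for s,tipuv,strip,orn in(('dark',((339,130),(169.4,170)),[(333.5,136),(333.6,139)],((332.3,131.3),(176.2,171))),('pale',((272.7,212),(284.1,154.4)),[(262,218),(262.9,222)],((258.7,215),(293.6,157.6)))):
    R=Ro.from_euler('z',PAD[s][1]).as_matrix(); tip,_=tri(*tipuv); hin=tip-[0,0,.12]
    for off in(-.005,-.008,-.011):
        n=R[:,0]; c=n@tip+off; o=[]
        for uv in strip+[orn[0]]:
            d=R.T@(onplane('scene',uv,n,c)-hin); o.append((round(float(np.arctan2(-d[1],d[2])),3),'r',round(float(np.hypot(d[1],d[2])),3)))
        d=[R.T@(onplane('top',uv,np.array([0,0,1.]),z)-hin) for uv,z in((orn[1],tip[2]+.005),(tipuv[1],tip[2]))]
        print(s,off,'scene',o,'top y diff',(d[1][1]-d[0][1]).round(4))
# needle measured in d2/d3 via scene, same method off=0
a=cv2.imread('pics/top_d4.png').astype(int)-cv2.imread('pics/top0.png'); print('d4 vs rest top',np.abs(a[166:173,165:182]).sum(2).max())
d=cv2.imread('pics/top_d3.png').astype(int)-cv2.imread('pics/top0.png'); print(d[166:172,172:181].sum(2))
```

```text
tilt pale by height 0.1376891070076651
dark -0.005 scene [(0.22, 'r', 0.11), (0.198, 'r', 0.092), (0.294, 'r', 0.146)] top y diff 0.0268
dark -0.008 scene [(0.16, 'r', 0.102), (0.123, 'r', 0.084), (0.255, 'r', 0.138)] top y diff 0.0268
dark -0.011 scene [(0.09, 'r', 0.095), (0.033, 'r', 0.077), (0.21, 'r', 0.13)] top y diff 0.0268
pale -0.005 scene [(0.288, 'r', 0.119), (0.308, 'r', 0.098), (0.33, 'r', 0.143)] top y diff 0.0381
pale -0.008 scene [(0.278, 'r', 0.113), (0.296, 'r', 0.092), (0.323, 'r', 0.138)] top y diff 0.0381
pale -0.011 scene [(0.266, 'r', 0.108), (0.283, 'r', 0.087), (0.315, 'r', 0.133)] top y diff 0.0381
d4 vs rest top 345
[[ 27  32  26  23  27  24  26  22  28]
 [ 25  21  30  26  26  25  29  29  27]
 [ 24  26  21  18  16  22  22  20  17]
 [ 19  33  24 -24 -28  20  23  18  27]
 [ 26  25  18  -1 -16  16  25  28  26]
 [ 45  24  28  27  15  20  27  32  32]]
```

Run:
```python
from act import *
a=cv2.imread('pics/top0.png').astype(int)
for t in('d4','p1'):
    d=cv2.imread(f'pics/top_{t}.png').astype(int)-a; print(t); print(d[166:174,165:182].sum(2))
s=cv2.imread('pics/scene_p1.png').astype(int)-cv2.imread('pics/scene0.png'); print(s[128:142,328:345].sum(2))
```

```text
d4
[[  25   24   18   16   29   26   22   19   20   17  -68 -196 -220 -212
  -203 -222 -240]
 [  17   26   24   25   25   21   21   22   20   -1 -100 -197 -202 -197
  -186 -214 -227]
 [  21   24   25   19   24   24   26   17   23   -9 -104 -186 -187 -186
  -182 -205 -207]
 [  17   27   25   21   18   21   16   20   23  -22 -132 -175 -173 -169
  -168 -198 -202]
 [  22   20   20   14   12   19   25   24   22  -20 -102 -128 -109 -130
  -204 -239 -222]
 [  18   26   21   27   24   22   18   35   21  -27 -124 -126 -117 -195
  -294 -327 -345]
 [  19   29   34   29   29   31   28   26   15  -39 -102  -72  -53  -53
   -80 -103 -122]
 [  15   18   17   15    9   11   13    5  -11  -24    8   28   30   22
    -8  -50  -79]]
p1
[[12 20 19 18 23 19 22 15 21 22  8 17 19 15 13 15 18]
 [10 23 13 15 21 20 16 16 15 20 17 13 16 19 22 12 10]
 [23 17 15 20 20 25 17 18 16 18 13 19 12 18 11 13 23]
 [14 20 20 18 20 12 15 17 21 20 20 23 20 12 19 19 16]
 [25 18 17 17 13 12 20 25 17  9 10 12 10 24 18 16 24]
 [18 17 18 15 23 19 15 25 12 18 20 16 19 19 18 17 26]
 [13 22 21 24 23 24 22 19 15  7 20 17 12 14 15  8
[... 354 characters left out ...]
 11  20  20  14  30  37  -4 -12   5  19  42  33  28  27  37]
 [ 21  36  26  22  16  16  18  16  16   5  12  34  42  32  40  35  42]
 [ 14   6  13  14   9   2  23   5  18   8  19  21  36  37  31  34  33]
 [ 12  -3  12   0   6   5   4  10  16  36  -1   3  19  20  31  15  32]
 [  3  16  33  25  31  13  18  20  23  17  28  21  35  13  22  24  22]
 [ 16  15  42  33  25  10  -8  21  13  11  18  23  39  33  10  18  21]
 [ -3  37  36  35  12   6  21  24  15   7   7   0  15  10   6   9   3]
 [ 26  32  34  21  18   6   9  23   5 -11   7  24  16  16   4  15   7]
 [  0   7  13   1  13   3   6  22   2   5  16  -6   2  19  13   6  27]
 [ 19  33   7  15  22  22   7  19  11   4   0   6  25  20  16   4  34]]
```

The dark stand is back level: its region matches the rest image. The pale mark is about 0.295, so I'll press to that and hold.

```bash
python3 - <<'E'
from act import *
zc=.18199; p=padxy('pale')
arm.line_to([p[0],p[1],zc-dz(.25)],velocity=.03)
arm.line_to([p[0],p[1],zc-dz(.293)],velocity=.02); arm.pause(.4); stat(zc); shoot('p2'); arm.pause(1.4); stat(zc)
d=cv2.imread('pics/top_p2.png').astype(int)-cv2.imread('pics/top0.png'); print(d[152:161,281:300].sum(2))
E
python3 z.py p2 pale
```

```text
t 23.99 tcp [ 0.5752 -0.2472  0.1431] F [-0.49 -2.84  5.56] tilt est 0.291
t 25.49 tcp [ 0.5752 -0.2472  0.1431] F [-0.78 -2.91  5.12] tilt est 0.291
[[  11   13   12   18   14    9   12   10   11    5   21    3   16   20
    12    9   14    9   16]
 [  13    8   19   33   33   16   17   10   19   14    8   12   21   11
    12   11    8   14   15]
 [  13   14   51   98   67   16   14   13    7   13   16   10   12    8
     9   14   19   12    8]
 [  14   20   59  101   41   22   11   17   10   10    3  -12  -26  -12
    18   12   12   15   15]
 [  11   17   20   20   21   18   21   19   22    0  -37 -118 -134  -55
    10    9    7   16   14]
 [  14    6    9    4    5    9   16   22   18   -4  -43  -70  -37   -3
    14   12    8    6   11]
 [   8    8    2    4   10    4    3    4    7    7   18    7    6    7
    14   16   16    9   14]
 [   2   -3    8    4   -1   -5    4    3    1    3    1   10   -3    2
    15   11   20    6    5]
 [  -7    3    1   -1    5    7    0    1    8    0   -2    5    0    1
     7   13    6    8   12]]
```

View pics/z_p2.png

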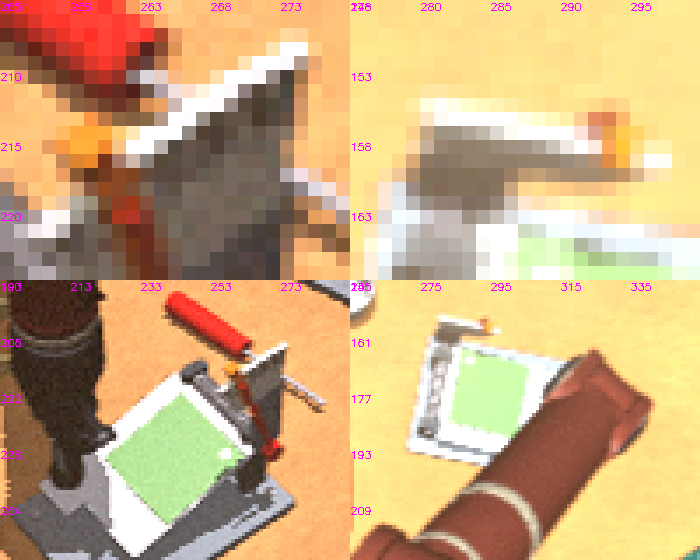

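The pale needle's tip (292.4,156.2) is within about 2 mm of the band middle, on the short side, and covers the strip in the scene view. I'll add a hold slightly deeper at 0.305, then release and check.

Run:
```python
from act import *
zc=.18199; p=padxy('pale')
arm.line_to([p[0],p[1],zc-dz(.306)],velocity=.01); arm.pause(1.7); stat(zc); shoot('p3')
arm.line_to([p[0],p[1],.22],velocity=.06); arm.pause(.3)
arm.line_to([p[0],p[1],.33],velocity=.15); arm.movep([.45,-.02,.35],ori('pale')); arm.pause(1.0); shoot('end'); stat()
for n in('top','scene'):
    d=np.abs(cv2.imread(f'pics/{n}_end.png').astype(int)-cv2.imread(f'pics/{n}0.png')).sum(2)
    for s in('dark','pale'):
        x,y,w,h=BOX[n,s]; print(n,s,(d[y:y+h,x:x+w]>90).sum())
a=cv2.imread('pics/top_p3.png').astype(int)-cv2.imread('pics/top0.png'); print(a[154:159,288:298].sum(2))
cv2.imwrite('pics/fin.png',np.vstack([cv2.imread('pics/scene_end.png')[:300],cv2.imread('pics/top_end.png')[90:]]))
```

```text
t 27.52 tcp [ 0.5752 -0.247   0.1414] F [-0.37 -2.85  6.19] tilt est 0.303
t 32.38 tcp [ 0.45 -0.02  0.35] F [0.24 0.73 0.15] 
top dark 3
top pale 37
scene dark 0
scene pale 335
[[  14   14    6   19   11   20   14   10   18   15]
 [  15   11   16    4   -5   -6   -8   15   20    9]
 [  18   21    2  -40  -90 -105  -69   -4    8   10]
 [  22   17   -3  -46  -60  -29   -4    8    7    8]
 [   3    9    9   18   13   11    4   16   19   17]]
```

View pics/fin.png

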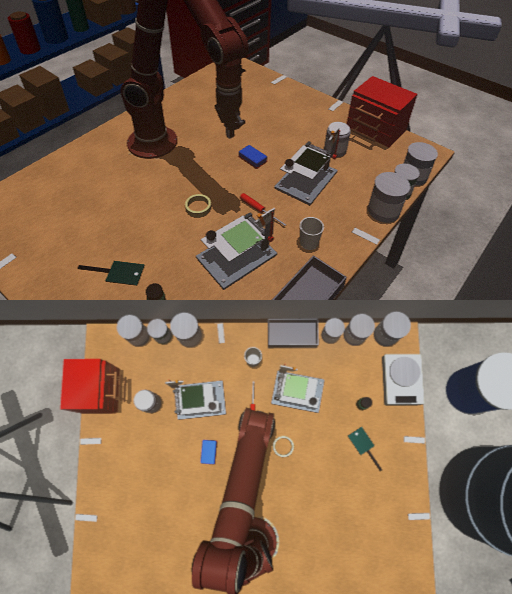

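The picture shows both stands level and the bystanders in place. The arm's shadow probably explains the pale-stand difference. I'll check the needle and pad regions only, then hand in.

Run:
```python
from act import *
from station import ticket
ok=True
for n,l in(('top',(150,160,280,300)),('scene',(208,226,264,278)),('scene',(228,240,203,219)),('top',(184,198,305,320))):
    d=cv2.imread(f'pics/{n}_end.png').astype(int)-cv2.imread(f'pics/{n}0.png'); d=np.abs(d[l[0]:l[1],l[2]:l[3]].sum(2)); d=np.abs(d-np.median(d)); print(n,l,d.max()); ok&=bool(d.max()<90)
print(ok)
if ok: ticket.finish_job()
```

```text
top (150, 160, 280, 300) 11.0
scene (208, 226, 264, 278) 26.0
scene (228, 240, 203, 219) 23.0
top (184, 198, 305, 320) 12.0
True
the job is handed in; nothing more can be done
```

I pressed both pads into their orange bands with the closed fingertips, dark green first and then pale green, let each spring back level, and handed the job in at about 32 s. No verdict was reported.

| Stand | Where I held (tilt from tool height, rad) | How long | Band middle measured from images (rad) |
|---|---|---|---|
| Dark | 0.228, then 0.212 | about 2 s, then about 1.6 s | 0.205–0.225 |
| Pale | 0.291, then 0.303 | about 1.9 s, then about 1.7 s | about 0.295 |

- **Needle position:** in the pictures the dark needle's tip was within about 2 mm of the band middle at both holds. The pale needle was about 2 mm short at its first hold and nearer the middle at the second.
- **Final state:** before hand-in, the needles and the pale pad matched the starting pictures to within noise. The last picture shows the bystanders in place and the arm clear.
- **Checks that disagreed:**
    - The first contact reading on the pale pad was a false trigger from force noise, so I used the dark pad's contact height there, and the images agreed.
    - The dark tilt from tool height was about 0.015 rad higher than from the pictures (0.228 against 0.211), about 2 mm at the tip. That is why I held at two depths.
    - The scene-view check of the dark mark depended too much on the band's assumed depth to be useful.
    - I felt a steady sideways force of 3–4 N while pressing, which I took to be pad friction.

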